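# Run the nests home and clamp the first one

### The arm

A 6-joint arm with a two-finger parallel gripper is mounted at the origin on the work surface. World frame = base frame: x ahead of the robot, y to its left, z up, the work surface at z = 0. Lengths are in m, angles in rad, forces in N, time in s.
With the tool pointing down it reaches from about 0.4 to 0.925 m from the base axis. Payload 3.4 kg.
Tool frame: the origin (TCP) lies midway between the tips of the shut fingers; the grasp point (between the pads) lies 19 mm behind it; z points along the fingers, y is the line along which they close (so a half turn about z gives the same grasp; the last joint's range is limited). The gripper opens to 85 mm and grips with 20 to 120 N. Pads are 22 mm wide; open, the fingers measure 114 mm over their backs; the gripper's body (76 mm by 85 mm) begins 54 mm behind the grasp point. The pads swing forward as they close: fully open they stand 13 mm farther back than shut.
Start: joints at [1.067, 0.307, 1.506, -0, 1.328, -0.073], TCP at [0.24, 0.522, 0.231] pointing down, gripper open.
Joint ranges: [-3.12, 3.12], [-1.05, 2.28], [0.14, 2.33], [-1.42, 4.57], [0.1, 2.73], [-2.68, 2.68]. Speed limits (rad/s): [2.57, 2.57, 3.14, 3.14, 3.14, 3.14].

### API

Orientations are given as a unit quaternion [w, x, y, z].
In Python, from cell import manip, viewer, order gives the robot as it stands. The module is installed in compiled form; this text tells all that it offers.
- The arm moves only by the tool play_rows, never from a script. Its argument "increments" is a list of rows, each an object of numbers: "tx", "ty", "tz": the shift along the tool's x, y, z in m; "ax", "ay", "az": the turn, a rotation vector about the tool's x, y, z in rad; "gripper": the finger opening in m, from 0 to 0.0854. A call has 1 to 20 rows; each row is the pose to reach, as a shift and turn from the pose commanded when the call began, along the tool's axes at that moment; what a row does not reach only later rows make up. A row lasts 1/12 s, in which the tool goes at most 41.7 mm and 7.16 degrees, less where a joint would pass 70% of its speed; a pose out of reach is approached as far as the arm can. A call with a gripper value outside its range is refused whole. The fingers move at their own pace and stop on an object; "squeeze" is the grip in N (left out, the last holds). Time passes only in rows, so rows that repeat a pose let the fingers close. It gives the time, the measured TCP pose, the force, the opening and the grip force at its end, in the units of the state.
- manip.observe(): the state, without advancing time (a new reading comes with each control period).
- viewer.camera(name): name is "side" or "top" or "wrist"; returns (picture, depth): 384x512x3 uint8, red, green, blue; 384x512 float32, m along the optical axis (not along the pixel's ray), 0 where there is no reading.
- viewer.calibration(name): a dict with "vfov" (degrees; the focal length in pixels is half the picture's height over the tangent of half this angle, whatever the lens; pixels are square), "cx", "cy" (the principal point, pixels), "k1" (the pictures are not rectified: a ray, as slopes to the right and down, at radius r is drawn at 1 + k1 r^2 times it, then the intrinsics apply), "pose" (4x4, takes a point from camera to world coordinates); the wrist camera has in their place "hand_eye" (4x4, takes a point from camera to tool coordinates, whose origin is the TCP and whose axes are the flange's). Camera axes: x right, y down, z forward; pixel columns grow to the right and rows downward; lengths in m; the calibration is good to about 2 mm. A picture is of the moment at which its call begins: read the wrist's pose just before it. calibration takes no time and is no camera call.
- order.finish_job(): hands the job in; it is judged then, once.
Trained networks look in the newest picture that a camera, given by its name, has taken for a name from the list of things; names that differ only in an ending like _2 or _b are one class to them, and where a whole thing is asked for, a point or a joint stands for the part that bears it (a point fixed in the world has none). Each returns a list of dicts, best first, with "score" (0 to 1); they miss things now and then, are a little off and sometimes report something else, mostly with a low value. They report only what shows in the picture. A call takes as long as a camera call. They do not tell look-alikes from the thing itself.
- viewer.search_frame(thing, camera): "bbox" ([left, top, width, height] in pixels, round what is visible of it).
The state is a dict: "time": time; "joint_positions": joint angles; "qd": joint speeds; "joint_torque": joint torques, N m; "eef_pos": TCP position; "tool_rot": TCP orientation; "contact_force": force on the tool from outside, world axes, zero at the start; "wrist_torque": the same for the moment, N m; "opening": opening from 0.0 (shut) to 1.0 (fully open); "grip_force": force on a finger pad.
Only numpy, scipy, OpenCV 4.12 (cv2) and the standard library are available. Lean on these libraries where they do the work, as an engineer would, in place of code of your own. Each camera call takes 0.05 s, during which the arm holds its last target. There are 200 camera calls.

### The job

Push the row of four yellow nests along the feed rail as one train until the first nest is hard against the dark end stop and all four are closed up behind it. Then push the red handle of the toggle clamp over and down until the clamp is fully shut with its orange foot pressing on the bracket in the first nest. Only push with the fingers: do not lift or tip the nests, let the row come apart or slam it into the stop, and leave everything else on the bench where it is.

Things in the scene. Friction and masses are not known exactly. Their poses are not given: they have to be found in the camera images.
- rail: Feed rail, fixed; place and yaw vary. Aluminium plate 96 mm wide, 8 mm thick. Origin: underside of the plate, centre line of the channel, 60 mm before the end stop; +y runs along the channel towards stop and clamp, z up. Two steel guide strips 64 mm apart inside (tops 18 mm above the bench) begin 350 mm before the stop.
- stop_face (a point): Middle of the face the first nest is pushed against, 22 mm above the bench; axes as the rail's (+y into the stop). The stop is a dark steel bar across the rail, 20 mm thick, top 42 mm above the bench. Behind it a steel riser block, 48 mm high, carries the toggle clamp.
- nest1: First nest, 60 to 120 mm from the stop at the start: yellow urethane block 44 mm long (along the rail, its y), 62 mm wide, 28 mm high, with flat end faces and a black bracket fixed in it (top 42 mm above the underside; stands back 10 mm from the end faces). Origin: centre of the underside, on the plate 8 mm above the bench. About 0.12 kg, varies; 1 mm of play each side.
- nest2: Second nest: yellow urethane block 44 mm long (along the rail, its y), 62 mm wide, 28 mm high, with flat end faces and a black bracket fixed in it (top 42 mm above the underside; stands back 10 mm from the end faces). Origin: centre of the underside, on the plate 8 mm above the bench. About 0.12 kg, varies; 1 mm of play each side.
- nest3: Third nest: yellow urethane block 44 mm long (along the rail, its y), 62 mm wide, 28 mm high, with flat end faces and a black bracket fixed in it (top 42 mm above the underside; stands back 10 mm from the end faces). Origin: centre of the underside, on the plate 8 mm above the bench. About 0.12 kg, varies; 1 mm of play each side.
- nest4: Last nest, pushed on its free rear (-y) face: yellow urethane block 44 mm long (along the rail, its y), 62 mm wide, 28 mm high, with flat end faces and a black bracket fixed in it (top 42 mm above the underside; stands back 10 mm from the end faces). Origin: centre of the underside, on the plate 8 mm above the bench. About 0.12 kg, varies; 1 mm of play each side.
- clamp_handle (a joint): Angle of the clamp's handle above level (rad): 0 = level, clamp shut with its foot on the bracket of a nest that stands at the stop; starts between about 0.95 and 1.35 (standing up). It swings in the upright plane along the rail, over and down away from the nests (to the rail's +y). It stays where it is left (friction 0.35 N m, about 4 N at the grip), also when shut and pressed firmly home.
- clamp_pivot (a point): Axis of the handle on the rail's centre line, 72 mm above the bench and 74 mm beyond the stop's face; axes as the rail's.
- handle_grip (a point): Point on the handle's centre line, 90 mm from its pivot, in the red round grip of 18 mm diameter that reaches from 42 to 117 mm from the pivot. The +y axis points along the handle to its free end, +z is the side to push on.
- clamp_arm: Clamp arm with spindle and orange rubber foot; stands up while the handle is up, comes down onto the first nest as the handle goes down (arm angle = 1.15 x handle angle). Origin: its pivot, 50 mm beyond the stop's face, 74 mm above the bench; foot 72 mm along the arm's -y. Shut, the foot presses on the bracket, 50 mm above the bench. Handle up, the arm's top is below 165 mm.
- spare_nest: Loose bystander: a spare nest like those in the row, 44 x 62 x 42 mm, on the bench beside the rail on the robot's side. Origin: centre of the underside.
- bracket_a: Loose bystander: black moulded bracket, 72 x 24 x 14 mm, on the bench on the robot's side of the rail. Origin: centre of the underside.
- bracket_b: Loose bystander: another such black bracket.
- spray_can: Loose bystander: spray can with green cap, 54 mm in diameter, 170 mm high, beyond the rail. Origin: centre of the underside.
- driver: Loose bystander: screwdriver with blue handle, 190 mm long, lying on the bench on the robot's side of the rail.
- clip_bin: Loose bystander: grey bin of red clips, 105 x 150 x 50 mm, beyond the rail. Origin: centre of the underside.
- bolt_bin: Loose bystander: steel bin of dark bolts, 105 x 150 x 50 mm, beyond the rail. Origin: centre of the underside.
Not all that is in view belongs to the job. Leave any blue or purple look-alike of the nest3 alone.

How it is judged:
On the way, in this order (a step that is already met when the one before it is completed fails the run):
1. the first nest is against the end stop and the other three are closed up behind it (y of nest1 in the frame of stop_face above -0.024 m and y of nest2 in the frame of stop_face above -0.0687 m and y of nest3 in the frame of stop_face above -0.1134 m and y of nest4 in the frame of stop_face above -0.1581 m and z of each of nest1, nest2, nest3, nest4 in the frame of rail below 0.011 m and angle between each of nest1, nest2, nest3, nest4's own z axis and vertical below 0.06 rad), for 0.2 s.
2. the toggle clamp is shut on the first nest (value of joint clamp_handle below 0.05 rad and contact force between clamp_arm and nest1 above 1 N), for 0.2 s.
At the end, for the whole second after the job is handed in: The first nest is within 2 mm of the end stop, the others are closed up behind it (each at most 0.7 mm more from its place), all flat on the rail and at rest; the clamp's handle is down within 0.05 rad and its foot presses on the first nest (all of step 1 and all of step 2 and linear speed of each of nest1, nest2, nest3, nest4 below 0.02 m/s); the robot touches nothing.
It fails at once if a nest is lifted (more than 8 mm) or tipped (z of any of nest1, nest2, nest3, nest4 in the frame of rail above 0.016 m or angle between any of nest1, nest2, nest3, nest4's own z axis and vertical above 0.25 rad).
It fails at once if the row comes apart (a gap of more than 10 mm between neighbours) (distance between nest1 and nest2 above 0.054 m or distance between nest2 and nest3 above 0.054 m or distance between nest3 and nest4 above 0.054 m).
It fails at once if the row is slammed (a nest moves faster than 0.4 m/s) (linear speed of any of nest1, nest2, nest3, nest4 above 0.4 m/s).
It fails at once if something else on the bench is moved by more than 20 mm (distance of any of spare_nest, bracket_a, bracket_b, spray_can, driver, clip_bin, bolt_bin from where it was at the start of the episode above 0.02 m).
It also fails if it takes over 42 s, if anything falls off the work surface, if the arm or the gripper's body presses on something with over 40 N, if the wrist force passes 120 N, or if a joint passes its speed limit or range.

## Working session

There is one attempt and no reset: what is moved stays moved. The work goes in short steps, Python scripts to look and compute and a tool call to move; the robot and the scene stay as the last step left them, time stands still between calls to the robot, and variables do not carry over. Pictures are saved under pics/ and viewed, at most 10 in all, crops included, and the job is handed in when it is done.

Besides the shell and the picture viewer there is one more tool, called after "Emit:" by a JSON object that holds its "api" and its "payload", one argument or row to a line. play_rows: Moves the arm, as the interface text tells. Its arguments: {"type":"object","properties":{"increments":{"type":"array","items":{"type":"object","properties":{"tx":{"type":"number"},"ty":{"type":"number"},"tz":{"type":"number"},"ax":{"type":"number"},"ay":{"type":"number"},"az":{"type":"number"},"gripper":{"type":"number"}}}},"squeeze":{"type":"number"}},"required":["increments"]}

```bash
mkdir -p pics; cat > h.py <<'E'
import numpy as np,cv2
from cell import manip,viewer,order
from scipy.spatial.transform import Rotation as R
def K(c):
    f=192/np.tan(np.radians(c['vfov'])/2); return f
def pose(c):
    if 'pose' in c: return np.array(c['pose'])
    s=manip.observe(); T=np.eye(4); q=s['tool_rot']
    T[:3,:3]=R.from_quat([q[1],q[2],q[3],q[0]]).as_matrix(); T[:3,3]=s['eef_pos']; return T@np.array(c['hand_eye'])
def cloud(name,d,T=None):
    c=viewer.calibration(name); f=K(c); T=pose(c) if T is None else T
    h,w=d.shape; u,v=np.meshgrid(np.arange(w),np.arange(h))
    p=np.stack([u,v],-1).reshape(-1,1,2).astype(float)
    A=np.array([[f,0,c['cx']],[0,f,c['cy']],[0,0,1.]])
    n=cv2.undistortPoints(p,A,np.array([c['k1'],0,0,0.])).reshape(h,w,2)
    P=np.concatenate([n*d[...,None],d[...,None]],-1)@T[:3,:3].T+T[:3,3]
    P[d==0]=np.nan
    return P
E
python3 - <<'E'
from h import *
s=manip.observe(); print(s)
for n in('side','top'):
    im,d=viewer.camera(n); np.savez(f'{n}0.npz',im=im,d=d)
    cv2.imwrite(f'pics/{n}0.png',im[...,::-1])
    for t in('nest1','clamp_handle','clamp_arm','rail','spare_nest'):
        print(n,t,[(r['bbox'],round(r['score'],2)) for r in viewer.search_frame(t,n)])
    print(viewer.calibration(n))
E
```

```text
{'time': 0.0, 'joint_positions': array([ 1.06647854e+00,  3.07568830e-01,  1.50768963e+00,  2.26390994e-05,
        1.32840673e+00, -7.35006893e-02]), 'qd': array([ 0.00141894,  0.00059931, -0.0003719 ,  0.00038455, -0.00072912,
       -0.00100343]), 'joint_torque': array([-5.78650033e-04, -4.57562578e+01, -2.51905417e+01, -2.34535119e-04,
        1.35532414e-02, -2.58058833e-05]), 'eef_pos': array([0.23979898, 0.52182914, 0.23037731]), 'tool_rot': array([-3.05770513e-04,  2.13749104e-01,  9.76888042e-01, -9.90190662e-04]), 'contact_force': array([-0.62260029,  0.3444384 , -0.17610306]), 'wrist_torque': array([ 0.0351979 ,  0.03815184, -0.0237313 ]), 'grip_force': 0.0, 'opening': 1.0027799753239812}
side nest1 [([196.7, 331.5, 40.5, 51.7], 0.97), ([228.8, 204.9, 35.2, 28.9], 0.93), ([243.7, 222.0, 35.1, 29.7], 0.9), ([264.1, 252.2, 41.3, 35.7], 0.69), ([378.3, 278.1, 41.4, 49.1], 0.65)]
side clamp_handle [([197.1, 101.4, 12.4, 53.5], 0.84)]
side clamp_arm [([212.6, 126.0, 11.1, 38.5], 0.71), ([176.0, 251.6, 43.3, 21.2], 0.66), ([195.8, 101.3, 16.3, 56.0], 0.41)]
side rail [([190.7, 9
[... 570 characters left out ...]
192.5, 14.4, 25.7], 0.83), ([350.0, 149.2, 30.9, 19.3], 0.69), ([333.0, 261.1, 31.5, 23.1], 0.56)]
top clamp_handle [([155.4, 195.5, 34.1, 7.2], 0.58)]
top clamp_arm []
top rail [([158.7, 188.4, 191.9, 38.2], 0.95)]
top spare_nest [([298.4, 238.5, 19.9, 27.5], 0.92), ([214.5, 123.8, 24.3, 34.8], 0.61), ([176.7, 222.9, 11.1, 72.8], 0.2)]
{'vfov': 49.18081276491743, 'cx': 251.77562369939238, 'cy': 189.20080610640386, 'k1': -0.05337546281945046, 'pose': array([[ 0.00603221, -0.99184692,  0.12729219,  0.4111659 ],
       [-0.99995245, -0.00500756,  0.00836806, -0.03428926],
       [-0.00766241, -0.12733662, -0.99182996,  1.1258244 ],
       [ 0.        ,  0.        ,  0.        ,  1.        ]])}
```

View pics/side0.png

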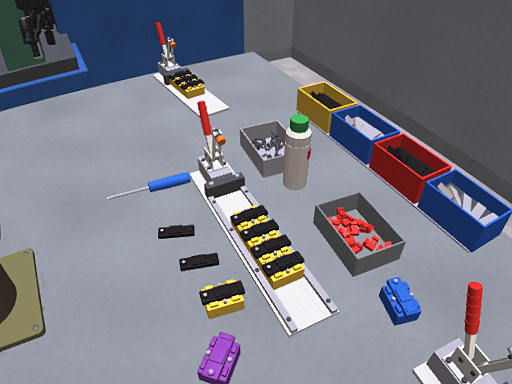

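View pics/top0.png

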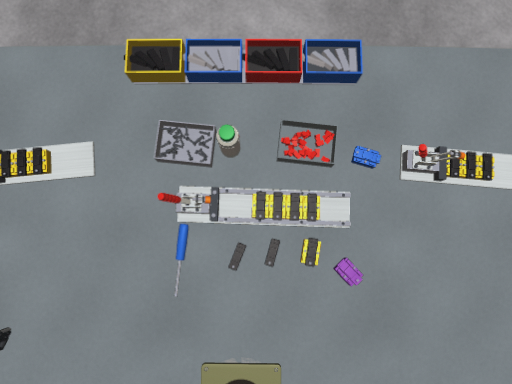

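The row to use is the four yellow nests on the middle rail: top picture cols 253–320, rows 193–226, with the stop at about col 214 and the red handle at (168,198). The rails at top-picture cols 0–95 and 400–512 are other stations. The yellow nest at (311,251) is the spare, and the blue (367,156) and purple (349,271) ones are look-alikes. Next I'll measure the rail in 3D.

```bash
python3 - <<'E'
from h import *
for n,roi in(('top',(150,180,360,235)),('side',(170,90,345,340))):
    z=np.load(n+'0.npz'); P=cloud(n,z['d']); im=z['im']
    hsv=cv2.cvtColor(im,cv2.COLOR_RGB2HSV); H,S,V=[hsv[...,i].astype(int) for i in range(3)]
    m=np.zeros(H.shape,bool); m[roi[1]:roi[3],roi[0]:roi[2]]=1
    X,Y,Z=P[...,0],P[...,1],P[...,2]
    y=m&(H>18)&(H<35)&(S>150)&(V>110)&(X>.3)&(X<.52)
    def st(k,mm):
        p=P[mm]; print(n,k,len(p),'med',np.nanmedian(p,0).round(4),'lo',np.nanpercentile(p,2,axis=0).round(4),'hi',np.nanpercentile(p,98,axis=0).round(4))
    st('yel',y&(Z>.03)); 
    r=m&((H<6)|(H>174))&(S>170)&(V>90)&(Z>.06); st('red',r)
    p=P[r]; c=p.mean(0); u=np.linalg.svd(p-c)[2][0]; print('red axis',c,u)
    o=m&(H>6)&(H<16)&(S>170)&(V>110)&(Z>.05); st('orange',o)
    # rail plate & strips
    pl=m&(Z>.003)&(Z<.03)&(S<60)&(V>110)&(X>.25)&(X<.55)&(Y>-.32)&(Y<.22); st('plate',pl)
    p=P[pl][:,:2].astype(np.float32); print('rect',cv2.minAreaRect(p))
    dk=m&(Z>.036)&(Z<.047)&(V<90)&(Y>.0); st('dark',dk)
    q=P[y&(Z>.03)][:,:2].astype(np.float32); print('yrect',cv2.minAreaRect(q))
    if n=='top':
      rr=m&(Z>.005)&(X>.28)&(X<.55)
      for yy in np.arange(-.25,.2,.03):
        a=rr&(abs(Y-yy)<.008)&(Z<.03); 
        if a.sum(): print(round(yy,2),np.percentile(X[a],[1,99]).round(4), Z[a].mean().round(4))
E
```

```text
top yel 407 med [ 0.4944 -0.1145  0.0374] lo [ 0.4763 -0.1996  0.0317] hi [ 0.5198 -0.0287  0.0458]
top red 141 med [0.5149 0.168  0.1606] lo [0.5078 0.15   0.12  ] hi [0.5232 0.1863 0.1819]
red axis [0.51507869 0.16792876 0.15703558] [-0.02232858 -0.45613984 -0.88962794]
top orange 28 med [0.5128 0.0788 0.1461] lo [0.5062 0.0743 0.1424] hi [0.5206 0.0825 0.1515]
top plate 3260 med [ 0.4906 -0.0459  0.0087] lo [ 0.4467 -0.2838  0.0033] hi [0.5486 0.1696 0.0209]
rect ((0.49214354157447815, -0.04772740602493286), (0.1149810180068016, 0.5324687957763672), 0.04500112682580948)
top dark 174 med [0.5086 0.0725 0.0415] lo [0.4697 0.0631 0.0374] hi [0.553  0.0828 0.0456]
yrect ((0.49871543049812317, -0.1144389733672142), (0.17289233207702637, 0.0450730100274086), 88.58013916015625)
-0.25 [0.4544 0.5482] 0.0107
-0.22 [0.457  0.5471] 0.0108
-0.19 [0.4478 0.547 ] 0.0148
-0.16 [0.4574 0.5469] 0.0169
-0.13 [0.4591 0.5493] 0.0156
-0.1 [0.4591 0.5492] 0.0154
-0.07 [0.4614 0.5486] 0.0182
-0.04 [0.4614 0.5488] 0.0151
-0.01 [0.4634 0.5485] 0.0109
0.02 [0.4636 0.5483] 0.0106
0.05 [0.4618 0.548 ] 0.0107
[... 224 characters left out ...]
.0579  0.0495]
side red 253 med [0.5135 0.1622 0.1472] lo [0.5065 0.009  0.0877] hi [0.6856 0.1783 0.1803]
red axis [0.52531571 0.15210588 0.14541443] [ 0.70458838 -0.65025154 -0.284127  ]
side orange 61 med [0.5101 0.0751 0.1454] lo [0.5041 0.0713 0.135 ] hi [0.519  0.0863 0.1492]
side plate 4546 med [ 0.4878 -0.2094  0.0093] lo [ 0.4516 -0.2852  0.0038] hi [0.5463 0.1466 0.0201]
rect ((0.4244884252548218, -0.06202976405620575), (0.4788951873779297, 0.2513825297355652), 89.69966125488281)
side dark 313 med [0.6198 0.1395 0.0403] lo [0.4696 0.062  0.0363] hi [0.9465 0.3071 0.0468]
yrect ((0.44044455885887146, -0.11652012169361115), (0.1724751591682434, 0.1600794643163681), 89.62077331542969)
```

```bash
cat >> h.py <<'E'
def rel(*pts):
    s=manip.observe(); q=s['tool_rot']; M=R.from_quat([q[1],q[2],q[3],q[0]])
    print('t',s['time'],'pos',np.round(s['eef_pos'],4),'F',np.round(s['contact_force'],1),'ytool',M.as_matrix()[:,1].round(3),'xtool',M.as_matrix()[:,0].round(3))
    for p in pts: print(p,'->',M.inv().apply(np.array(p)-s['eef_pos']).round(4))
E
python3 -c "
from h import *
rel((.40,.36,.30),(.5,.15,.32),(.5,-.18,.32))"
```

```text
t 0.6 pos [0.2401 0.5225 0.2313] F [-0.4 -0.6  0.3] ytool [0.418 0.909 0.   ] xtool [-0.909  0.418 -0.   ]
(0.4, 0.36, 0.3) -> [-0.2131 -0.0809 -0.0687]
(0.5, 0.15, 0.32) -> [-0.3916 -0.2299 -0.0887]
(0.5, -0.18, 0.32) -> [-0.5295 -0.5298 -0.0887]
```

Emit:
{"api": "play_rows", "payload": {
  "increments": [
    {"tx":-0.036,"ty":-0.013,"tz":-0.012,"az":0.1,"gripper":0.0},
    {"tx":-0.071,"ty":-0.027,"tz":-0.023,"az":0.2,"gripper":0.0},
    {"tx":-0.107,"ty":-0.04,"tz":-0.034,"az":0.3,"gripper":0.0},
    {"tx":-0.142,"ty":-0.054,"tz":-0.046,"az":0.4,"gripper":0.0},
    {"tx":-0.178,"ty":-0.067,"tz":-0.057,"az":0.5,"gripper":0.0},
    {"tx":-0.213,"ty":-0.081,"tz":-0.069,"az":0.6,"gripper":0.0},
    {"tx":-0.243,"ty":-0.106,"tz":-0.073,"az":0.7,"gripper":0.0},
    {"tx":-0.273,"ty":-0.131,"tz":-0.077,"az":0.8,"gripper":0.0},
    {"tx":-0.302,"ty":-0.155,"tz":-0.081,"az":0.9,"gripper":0.0},
    {"tx":-0.332,"ty":-0.18,"tz":-0.085,"az":1.0,"gripper":0.0},
    {"tx":-0.362,"ty":-0.205,"tz":-0.089,"az":1.1,"gripper":0.0},
    {"tx":-0.392,"ty":-0.23,"tz":-0.089,"az":1.14,"gripper":0.0},
    {"tx":-0.409,"ty":-0.267,"tz":-0.089,"az":1.14,"gripper":0.0},
    {"tx":-0.427,"ty":-0.305,"tz":-0.089,"az":1.14,"gripper":0.0},
    {"tx":-0.444,"ty":-0.342,"tz":-0.089,"az":1.14,"gripper":0.0},
    {"tx":-0.461,"ty":-0.38,"tz":-0.089,"az":1.14,"gripper":0.0},
    {"tx":-0.478,"ty":-0.417,"tz":-0.089,"az":1.14,"gripper":0.0},
    {"tx":-0.496,"ty":-0.455,"tz":-0.089,"az":1.14,"gripper":0.0},
    {"tx":-0.513,"ty":-0.492,"tz":-0.089,"az":1.14,"gripper":0.0},
    {"tx":-0.53,"ty":-0.53,"tz":-0.089,"az":1.14,"gripper":0.0}
  ]
}}

```text
schema error: expected keys tx, ty, tz, ax, ay, az, gripper
```

```bash
python3 - <<'E'
from h import *
rel()
T=pose(viewer.calibration('wrist')); im,d=viewer.camera('wrist'); np.savez('w0.npz',im=im,d=d,T=T)
cv2.imwrite('pics/w0.png',im[...,::-1]); print([(r['bbox'],round(r['score'],2)) for r in viewer.search_frame('nest4','wrist')])
P=cloud('wrist',d,T); Z=P[...,2]; hsv=cv2.cvtColor(im,cv2.COLOR_RGB2HSV)
y=(hsv[...,0]>18)&(hsv[...,0]<35)&(hsv[...,1]>150)&(hsv[...,2]>90)&(abs(Z-.036)<.006)&(P[...,0]>.45)
p=P[y][:,:2].astype(np.float32); print(len(p),np.percentile(P[y],[0.5,99.5],axis=0).round(4),cv2.minAreaRect(p))
np.set_printoptions(suppress=True)
# strips z~.018
for yy in np.arange(-.28,.12,.04):
    a=(abs(P[...,1]-yy)<.006)&(abs(Z-.018)<.004)&(P[...,0]>.42)&(P[...,0]<.58)
    x=P[...,0][a]
    if len(x)>20: print(round(yy,2),len(x),np.percentile(x,[2,98]).round(4))
E
```

```text
t 0.6 pos [0.2401 0.5225 0.2313] F [-0.4 -0.6  0.3] ytool [0.418 0.909 0.   ] xtool [-0.909  0.418 -0.   ]
[]
58 [[0.6147 0.59   0.0344]
 [0.6479 0.6279 0.0416]] ((0.6400411128997803, 0.6094501614570618), (0.034743499010801315, 0.040805503726005554), 56.55896759033203)
```

View pics/w0.png

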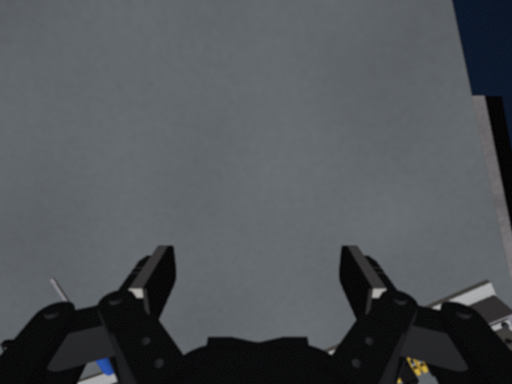

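The move was refused because every key is needed, so the picture shows only bare bench and the open fingers. I'll resend it in full.

Emit:
{"api": "play_rows", "payload": {
  "increments": [
    {"tx":-0.036,"ty":-0.013,"tz":-0.012,"ax":0,"ay":0,"az":0.1,"gripper":0},
    {"tx":-0.071,"ty":-0.027,"tz":-0.023,"ax":0,"ay":0,"az":0.2,"gripper":0},
    {"tx":-0.107,"ty":-0.04,"tz":-0.034,"ax":0,"ay":0,"az":0.3,"gripper":0},
    {"tx":-0.142,"ty":-0.054,"tz":-0.046,"ax":0,"ay":0,"az":0.4,"gripper":0},
    {"tx":-0.178,"ty":-0.067,"tz":-0.057,"ax":0,"ay":0,"az":0.5,"gripper":0},
    {"tx":-0.213,"ty":-0.081,"tz":-0.069,"ax":0,"ay":0,"az":0.6,"gripper":0},
    {"tx":-0.243,"ty":-0.106,"tz":-0.073,"ax":0,"ay":0,"az":0.7,"gripper":0},
    {"tx":-0.273,"ty":-0.131,"tz":-0.077,"ax":0,"ay":0,"az":0.8,"gripper":0},
    {"tx":-0.302,"ty":-0.155,"tz":-0.081,"ax":0,"ay":0,"az":0.9,"gripper":0},
    {"tx":-0.332,"ty":-0.18,"tz":-0.085,"ax":0,"ay":0,"az":1.0,"gripper":0},
    {"tx":-0.362,"ty":-0.205,"tz":-0.089,"ax":0,"ay":0,"az":1.1,"gripper":0},
    {"tx":-0.392,"ty":-0.23,"tz":-0.089,"ax":0,"ay":0,"az":1.14,"gripper":0},
    {"tx":-0.409,"ty":-0.267,"tz":-0.089,"ax":0,"ay":0,"az":1.14,"gripper":0},
    {"tx":-0.427,"ty":-0.305,"tz":-0.089,"ax":0,"ay":0,"az":1.14,"gripper":0},
    {"tx":-0.444,"ty":-0.342,"tz":-0.089,"ax":0,"ay":0,"az":1.14,"gripper":0},
    {"tx":-0.461,"ty":-0.38,"tz":-0.089,"ax":0,"ay":0,"az":1.14,"gripper":0},
    {"tx":-0.478,"ty":-0.417,"tz":-0.089,"ax":0,"ay":0,"az":1.14,"gripper":0},
    {"tx":-0.496,"ty":-0.455,"tz":-0.089,"ax":0,"ay":0,"az":1.14,"gripper":0},
    {"tx":-0.53,"ty":-0.53,"tz":-0.089,"ax":0,"ay":0,"az":1.14,"gripper":0},
    {"tx":-0.53,"ty":-0.53,"tz":-0.089,"ax":0,"ay":0,"az":1.14,"gripper":0}
  ]
}}

```text
time: 2.37
eef_pos: [0.4999, -0.1825, 0.3206]
tool_rot: [0.0, 0.707, 0.707, 0.0]
contact_force: [0.6, 0.4, 0.2]
opening: 0.003
grip_force: 0.0
```

```bash
cat > m.py <<'E'
from h import *
import sys
rel()
T=pose(viewer.calibration('wrist')); im,d=viewer.camera('wrist'); np.savez('w1.npz',im=im,d=d,T=T)
cv2.imwrite(f'pics/{sys.argv[1]}.png',im[...,::-1]); print([(np.round(r['bbox']),round(r['score'],2)) for r in viewer.search_frame('nest4','wrist')])
P=cloud('wrist',d,T); Z=P[...,2]; hsv=cv2.cvtColor(im,cv2.COLOR_RGB2HSV)
y=(hsv[...,0]>18)&(hsv[...,0]<35)&(hsv[...,1]>150)&(hsv[...,2]>90)&(abs(Z-.036)<.006)&(P[...,0]>.45)
p=P[y][:,:2].astype(np.float32); print(len(p),np.percentile(P[y],[0.5,99.5],axis=0).round(4),cv2.minAreaRect(p))
np.set_printoptions(suppress=True)
for yy in np.arange(-.3,.2,.04):
    a=(abs(P[...,1]-yy)<.006)&(abs(Z-.018)<.004)&(P[...,0]>.42)&(P[...,0]<.58)
    x=P[...,0][a]
    if len(x)>20: print(round(yy,2),len(x),np.percentile(x,[2,98]).round(4))
E
python3 m.py w1
```

```text
t 2.3667 pos [ 0.4999 -0.1825  0.3206] F [0.6 0.4 0.2] ytool [ 1.    -0.     0.001] xtool [ 0.  1. -0.]
[(array([323., 213.,  39.,  49.]), 0.92), (array([235.,  70.,  55.,  34.]), 0.89), (array([137., 184.,  46.,  45.]), 0.75), (array([243., 106.,  43.,  31.]), 0.64), (array([239., 134.,  48.,  34.]), 0.6), (array([239.,  37.,  52.,  32.]), 0.58)]
10 [[ 0.4818 -0.1678  0.0346]
 [ 0.495  -0.0701  0.0419]] ((0.4845990836620331, -0.1185091882944107), (0.09860104322433472, 0.011020752601325512), 83.85033416748047)
-0.26 104 [0.4599 0.5462]
-0.22 113 [0.4609 0.5481]
-0.18 60 [0.4617 0.5497]
-0.14 59 [0.4629 0.55  ]
-0.1 77 [0.4655 0.5515]
-0.06 121 [0.4665 0.5528]
-0.02 163 [0.4676 0.5538]
0.02 108 [0.4684 0.5547]
```

View pics/w1.png

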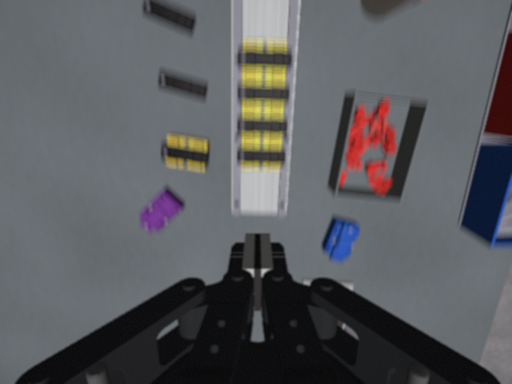

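The picture shows the four nests at cols 238–292, rows 38–172 on the rail, slightly blurred because the arm was still moving. The rail is yawed about 1.8°. Now I'll go down behind nest 4.

Emit:
{"api": "play_rows", "payload": {
  "increments": [
    {"tx":-0.03,"ty":0.003,"tz":0.02,"ax":0,"ay":0,"az":0.031,"gripper":0},
    {"tx":-0.055,"ty":0.0035,"tz":0.05,"ax":0,"ay":0,"az":0.031,"gripper":0},
    {"tx":-0.055,"ty":0.0035,"tz":0.09,"ax":0,"ay":0,"az":0.031,"gripper":0},
    {"tx":-0.055,"ty":0.0035,"tz":0.13,"ax":0,"ay":0,"az":0.031,"gripper":0},
    {"tx":-0.055,"ty":0.0035,"tz":0.17,"ax":0,"ay":0,"az":0.031,"gripper":0},
    {"tx":-0.055,"ty":0.0035,"tz":0.21,"ax":0,"ay":0,"az":0.031,"gripper":0},
    {"tx":-0.055,"ty":0.0035,"tz":0.245,"ax":0,"ay":0,"az":0.031,"gripper":0},
    {"tx":-0.055,"ty":0.0035,"tz":0.27,"ax":0,"ay":0,"az":0.031,"gripper":0},
    {"tx":-0.055,"ty":0.0035,"tz":0.285,"ax":0,"ay":0,"az":0.031,"gripper":0},
    {"tx":-0.055,"ty":0.0035,"tz":0.298,"ax":0,"ay":0,"az":0.031,"gripper":0},
    {"tx":-0.055,"ty":0.0035,"tz":0.298,"ax":0,"ay":0,"az":0.031,"gripper":0},
    {"tx":-0.055,"ty":0.0035,"tz":0.298,"ax":0,"ay":0,"az":0.031,"gripper":0}
  ]
}}

```text
time: 3.47
eef_pos: [0.5036, -0.2347, 0.0218]
tool_rot: [-0.001, 0.718, 0.696, -0.0]
contact_force: [-0.3, 0.0, -0.2]
opening: 0.0
grip_force: 0.0
```

```bash
cat > m2.py <<'E'
from h import *
import sys
rel()
im,d=viewer.camera('side'); cv2.imwrite(f'pics/{sys.argv[1]}.png',cv2.resize(im[80:350,150:360,::-1],None,fx=2.2,fy=2.2,interpolation=cv2.INTER_CUBIC))
im,d=viewer.camera('top'); P=cloud('top',d); hsv=cv2.cvtColor(im,cv2.COLOR_RGB2HSV)
cv2.imwrite(f'pics/{sys.argv[1]}t.png',cv2.resize(im[170:245,140:370,::-1],None,fx=3.4,fy=3.4,interpolation=cv2.INTER_CUBIC))
y=(hsv[...,0]>18)&(hsv[...,0]<35)&(hsv[...,1]>150)&(hsv[...,2]>110)&(abs(P[...,2]-.036)<.008)&(P[...,0]>.45)&(P[...,0]<.56)
print('yellow y range',np.percentile(P[y],[1,99],axis=0)[:,1].round(4))
E
python3 m2.py a
```

```text
t 3.4667 pos [ 0.5036 -0.2347  0.0218] F [-0.3  0.  -0.2] ytool [ 1.    -0.031 -0.002] xtool [0.031 1.    0.001]
yellow y range [-0.2006 -0.0285]
```

View pics/a.png

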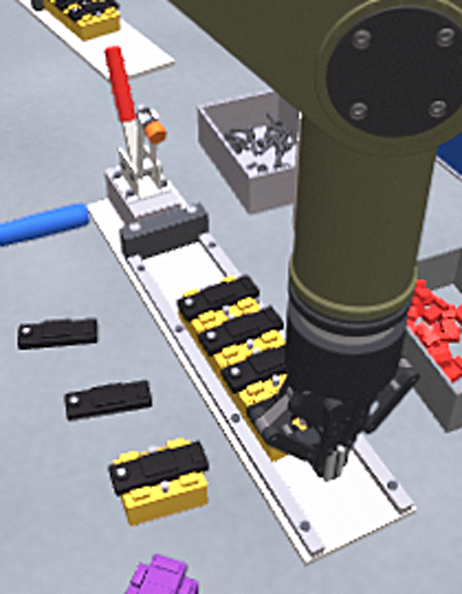

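The fingers stand inside the channel behind nest 4, at (335,465) in the crop, clear of everything. The push is about 110 mm in all.

Emit:
{"api": "play_rows", "payload": {
  "increments": [
    {"tx":0.006,"ty":0,"tz":0.001,"ax":0,"ay":0,"az":0,"gripper":0},
    {"tx":0.012,"ty":0,"tz":0.002,"ax":0,"ay":0,"az":0,"gripper":0},
    {"tx":0.016,"ty":0,"tz":0.002,"ax":0,"ay":0,"az":0,"gripper":0},
    {"tx":0.019,"ty":0,"tz":0.002,"ax":0,"ay":0,"az":0,"gripper":0},
    {"tx":0.022,"ty":0,"tz":0.002,"ax":0,"ay":0,"az":0,"gripper":0},
    {"tx":0.026,"ty":0,"tz":0.002,"ax":0,"ay":0,"az":0,"gripper":0},
    {"tx":0.031,"ty":0,"tz":0.002,"ax":0,"ay":0,"az":0,"gripper":0},
    {"tx":0.036,"ty":0,"tz":0.002,"ax":0,"ay":0,"az":0,"gripper":0},
    {"tx":0.041,"ty":0,"tz":0.002,"ax":0,"ay":0,"az":0,"gripper":0},
    {"tx":0.046,"ty":0,"tz":0.002,"ax":0,"ay":0,"az":0,"gripper":0},
    {"tx":0.051,"ty":0,"tz":0.002,"ax":0,"ay":0,"az":0,"gripper":0},
    {"tx":0.056,"ty":0,"tz":0.002,"ax":0,"ay":0,"az":0,"gripper":0},
    {"tx":0.061,"ty":0,"tz":0.002,"ax":0,"ay":0,"az":0,"gripper":0},
    {"tx":0.066,"ty":0,"tz":0.002,"ax":0,"ay":0,"az":0,"gripper":0},
    {"tx":0.071,"ty":0,"tz":0.002,"ax":0,"ay":0,"az":0,"gripper":0},
    {"tx":0.076,"ty":0,"tz":0.002,"ax":0,"ay":0,"az":0,"gripper":0},
    {"tx":0.08,"ty":0,"tz":0.002,"ax":0,"ay":0,"az":0,"gripper":0},
    {"tx":0.084,"ty":0,"tz":0.002,"ax":0,"ay":0,"az":0,"gripper":0},
    {"tx":0.087,"ty":0,"tz":0.002,"ax":0,"ay":0,"az":0,"gripper":0},
    {"tx":0.09,"ty":0,"tz":0.002,"ax":0,"ay":0,"az":0,"gripper":0}
  ]
}}

```text
time: 5.23
eef_pos: [0.5072, -0.1457, 0.0207]
tool_rot: [0.001, 0.718, 0.696, -0.0]
contact_force: [0.4, -5.6, 3.2]
opening: 0.003
grip_force: 2.8
```

```bash
python3 m2.py b
```

```text
t 5.2333 pos [ 0.5072 -0.1457  0.0207] F [ 0.4 -5.6  3.2] ytool [ 1.    -0.031  0.001] xtool [ 0.031  1.    -0.001]
yellow y range [-0.1276  0.0391]
```

Emit:
{"api": "play_rows", "payload": {
  "increments": [
    {"tx":0.003,"ty":0,"tz":0,"ax":0,"ay":0,"az":0,"gripper":0},
    {"tx":0.006,"ty":0,"tz":0,"ax":0,"ay":0,"az":0,"gripper":0},
    {"tx":0.009,"ty":0,"tz":0,"ax":0,"ay":0,"az":0,"gripper":0},
    {"tx":0.011,"ty":0,"tz":0,"ax":0,"ay":0,"az":0,"gripper":0},
    {"tx":0.013,"ty":0,"tz":0,"ax":0,"ay":0,"az":0,"gripper":0},
    {"tx":0.015,"ty":0,"tz":0,"ax":0,"ay":0,"az":0,"gripper":0},
    {"tx":0.017,"ty":0,"tz":0,"ax":0,"ay":0,"az":0,"gripper":0}
  ]
}}

```text
time: 5.92
eef_pos: [0.5076, -0.129, 0.0206]
tool_rot: [0.001, 0.718, 0.696, -0.0]
contact_force: [0.1, -6.3, 3.1]
opening: 0.0
grip_force: 3.0
```

Emit:
{"api": "play_rows", "payload": {
  "increments": [
    {"tx":0.0015,"ty":0,"tz":0,"ax":0,"ay":0,"az":0,"gripper":0},
    {"tx":0.003,"ty":0,"tz":0,"ax":0,"ay":0,"az":0,"gripper":0},
    {"tx":0.0045,"ty":0,"tz":0,"ax":0,"ay":0,"az":0,"gripper":0},
    {"tx":0.006,"ty":0,"tz":0,"ax":0,"ay":0,"az":0,"gripper":0}
  ]
}}

```text
time: 6.25
eef_pos: [0.5078, -0.1238, 0.0206]
tool_rot: [0.001, 0.718, 0.696, -0.001]
contact_force: [-1.5, -13.1, 3.2]
opening: -0.0
grip_force: 6.8
```

Emit:
{"api": "play_rows", "payload": {
  "increments": [
    {"tx":0.001,"ty":0,"tz":0,"ax":0,"ay":0,"az":0,"gripper":0},
    {"tx":0.002,"ty":0,"tz":0,"ax":0,"ay":0,"az":0,"gripper":0},
    {"tx":0.002,"ty":0,"tz":0,"ax":0,"ay":0,"az":0,"gripper":0},
    {"tx":0.002,"ty":0,"tz":0,"ax":0,"ay":0,"az":0,"gripper":0}
  ]
}}

```text
time: 6.58
eef_pos: [0.5082, -0.1237, 0.0207]
tool_rot: [0.002, 0.717, 0.697, -0.001]
contact_force: [-1.6, -15.4, 2.5]
opening: -0.003
grip_force: 7.8
```

```bash
python3 m2.py c
```

```text
t 6.5833 pos [ 0.5082 -0.1237  0.0207] F [ -1.6 -15.4   2.5] ytool [ 1.    -0.029  0.002] xtool [ 0.029  1.    -0.005]
yellow y range [-0.1042  0.0627]
```

View pics/c.png

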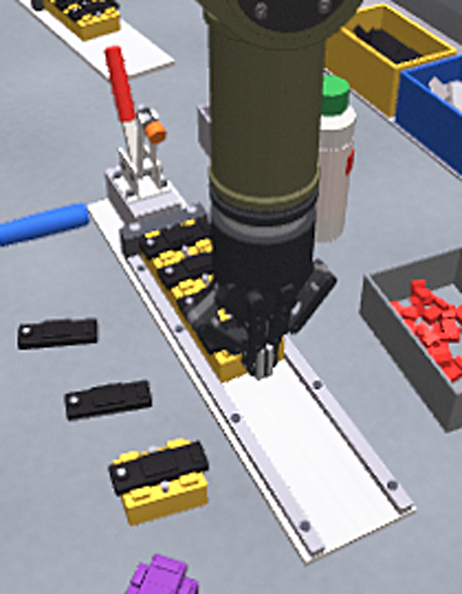

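The row is closed up hard against the stop: the arm stalled with a 15 N push, and nest 1 touches the dark bar at about (150,235) in the crop. One slightly firmer press, then back off, lift and cross to behind the handle.

Emit:
{"api": "play_rows", "payload": {
  "increments": [
    {"tx":0.002,"ty":0,"tz":0,"ax":0,"ay":0,"az":0,"gripper":0},
    {"tx":0.004,"ty":0,"tz":0,"ax":0,"ay":0,"az":0,"gripper":0},
    {"tx":0.004,"ty":0,"tz":0,"ax":0,"ay":0,"az":0,"gripper":0}
  ]
}}

```text
time: 6.93
eef_pos: [0.5084, -0.1236, 0.0209]
tool_rot: [0.005, 0.716, 0.698, -0.003]
contact_force: [-5.3, -31.3, 0.3]
opening: -0.003
grip_force: 15.3
```

Emit:
{"api": "play_rows", "payload": {
  "increments": [
    {"tx":-0.004,"ty":0,"tz":0,"ax":0,"ay":0,"az":0,"gripper":0},
    {"tx":-0.012,"ty":0,"tz":0,"ax":0,"ay":0,"az":0,"gripper":0},
    {"tx":-0.03,"ty":0,"tz":0,"ax":0,"ay":0,"az":0,"gripper":0},
    {"tx":-0.035,"ty":0,"tz":-0.03,"ax":0,"ay":0,"az":0,"gripper":0},
    {"tx":-0.035,"ty":0,"tz":-0.07,"ax":0,"ay":0,"az":0,"gripper":0},
    {"tx":-0.035,"ty":0,"tz":-0.11,"ax":0,"ay":0,"az":0,"gripper":0},
    {"tx":-0.035,"ty":0,"tz":-0.15,"ax":0,"ay":0,"az":0,"gripper":0},
    {"tx":-0.035,"ty":0,"tz":-0.19,"ax":0,"ay":0,"az":0,"gripper":0},
    {"tx":-0.035,"ty":0,"tz":-0.23,"ax":0,"ay":0,"az":0,"gripper":0},
    {"tx":-0.035,"ty":0,"tz":-0.25,"ax":0,"ay":0,"az":0,"gripper":0},
    {"tx":-0.035,"ty":0,"tz":-0.25,"ax":0,"ay":0,"az":0,"gripper":0},
    {"tx":-0.035,"ty":0,"tz":-0.25,"ax":0,"ay":0,"az":0,"gripper":0},
    {"tx":-0.035,"ty":0,"tz":-0.25,"ax":0,"ay":0,"az":0,"gripper":0}
  ]
}}

```text
time: 8.02
eef_pos: [0.5052, -0.1503, 0.2688]
tool_rot: [-0.002, 0.718, 0.696, -0.0]
contact_force: [0.2, -0.5, -0.6]
opening: 0.0
grip_force: 0.0
```

```bash
cat > m3.py <<'E'
from h import *
import sys
rel()
T=pose(viewer.calibration('wrist')); im,d=viewer.camera('wrist')
cv2.imwrite(f'pics/{sys.argv[1]}.png',im[...,::-1]); P=cloud('wrist',d,T); hsv=cv2.cvtColor(im,cv2.COLOR_RGB2HSV); H,S,V=[hsv[...,i] for i in range(3)]
near=(abs(P[...,0]-.51)<.06)&(P[...,1]<.3)
for k,m in (('yellow',(H>18)&(H<35)&(S>150)&(V>90)&(abs(P[...,2]-.036)<.008)),('red',((H<6)|(H>174))&(S>150)&(P[...,2]>.05)),('orange',(H>6)&(H<16)&(S>170)&(P[...,2]>.03)),('dark',(V<90)&(abs(P[...,2]-.042)<.003)&(P[...,1]>.04))):
    q=P[m&near]; print(k,len(q),*( [np.percentile(q,[2,50,98],axis=0).round(4).tolist()] if len(q) else []))
E
python3 m3.py d
```

```text
t 8.0167 pos [ 0.5052 -0.1503  0.2688] F [ 0.2 -0.5 -0.6] ytool [ 1.    -0.031 -0.003] xtool [0.031 1.    0.002]
yellow 697 [[0.4827, -0.105, 0.0343], [0.5052, -0.0178, 0.0371], [0.5367, 0.029, 0.0438]]
red 0
orange 0
dark 0
```

View pics/d.png

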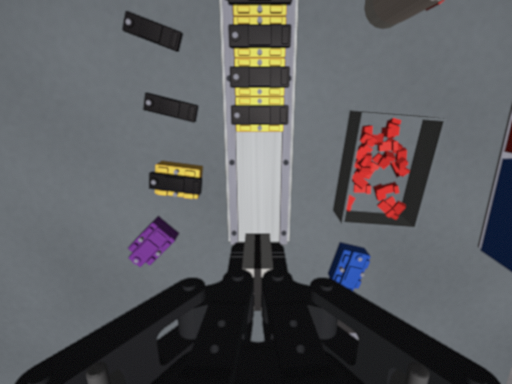

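The row is closed up with even spacing, rear edge at row 132 on the rail. Now over to the clamp and down behind the handle.

Emit:
{"api": "play_rows", "payload": {
  "increments": [
    {"tx":0.04,"ty":0,"tz":0,"ax":0,"ay":0,"az":0,"gripper":0},
    {"tx":0.08,"ty":0,"tz":0,"ax":0,"ay":0,"az":0,"gripper":0},
    {"tx":0.12,"ty":0,"tz":0,"ax":0,"ay":0,"az":0,"gripper":0},
    {"tx":0.16,"ty":0,"tz":0,"ax":0,"ay":0,"az":0,"gripper":0},
    {"tx":0.2,"ty":0,"tz":0,"ax":0,"ay":0,"az":0,"gripper":0},
    {"tx":0.24,"ty":0,"tz":0,"ax":0,"ay":0,"az":0,"gripper":0},
    {"tx":0.275,"ty":0,"tz":0,"ax":0,"ay":0,"az":0,"gripper":0},
    {"tx":0.287,"ty":0,"tz":0,"ax":0,"ay":0,"az":0,"gripper":0},
    {"tx":0.287,"ty":0,"tz":0,"ax":0,"ay":0,"az":0,"gripper":0},
    {"tx":0.287,"ty":0,"tz":0,"ax":0,"ay":0,"az":0,"gripper":0},
    {"tx":0.287,"ty":0,"tz":0.03,"ax":0,"ay":0,"az":0,"gripper":0},
    {"tx":0.287,"ty":0,"tz":0.06,"ax":0,"ay":0,"az":0,"gripper":0},
    {"tx":0.287,"ty":0,"tz":0.075,"ax":0,"ay":0,"az":0,"gripper":0},
    {"tx":0.287,"ty":0,"tz":0.075,"ax":0,"ay":0,"az":0,"gripper":0}
  ]
}}

```text
time: 9.23
eef_pos: [0.5118, 0.1329, 0.1908]
tool_rot: [-0.003, 0.719, 0.695, -0.004]
contact_force: [-0.7, -0.9, -0.7]
opening: -0.003
grip_force: 0.0
```

```bash
cat > m4.py <<'E'
from h import *
import sys
rel()
im,d=viewer.camera('side'); P=cloud('side',d); cv2.imwrite(f'pics/{sys.argv[1]}.png',cv2.resize(im[40:240,120:300,::-1],None,fx=3,fy=3,interpolation=cv2.INTER_CUBIC))
hsv=cv2.cvtColor(im,cv2.COLOR_RGB2HSV); H,S,V=[hsv[...,i] for i in range(3)]
near=(abs(P[...,0]-.515)<.03)&(P[...,1]>.03)&(P[...,1]<.3)&(P[...,2]>.05)
for k,m in (('red',((H<6)|(H>174))&(S>150)),('orange',(H>6)&(H<16)&(S>170))):
    q=P[m&near]
    if len(q):
        print(k,len(q),np.percentile(q,[2,50,98],axis=0).round(4).tolist()); c=np.median(q,0)[1:]-[.137,.072]; print('ang',np.arctan2(c[1],c[0]))
E
python3 m4.py e
```

```text
t 9.2333 pos [0.5118 0.1329 0.1908] F [-0.7 -0.9 -0.7] ytool [ 0.999 -0.033 -0.01 ] xtool [ 0.033  0.999 -0.003]
red 219 [[0.5064, 0.1477, 0.1173], [0.5121, 0.1621, 0.1466], [0.5217, 0.1786, 0.1783]]
ang 1.2459087964637687
orange 66 [[0.5042, 0.0719, 0.1347], [0.5105, 0.0752, 0.1449], [0.5186, 0.0863, 0.1492]]
ang 2.2738285439966495
```

View pics/e.png

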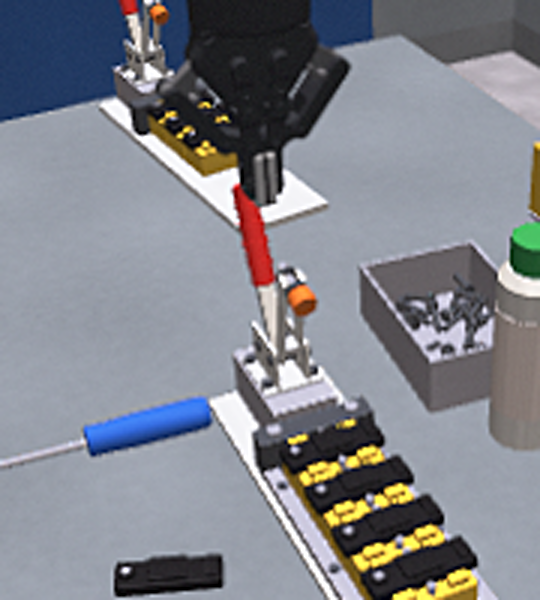

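The fingers at (262,180) in the crop are on the nest side of the red handle, whose tip is at (240,190), and in line with it. Angle is about 1.10 rad. I'll go down behind it to z ≈ 0.15.

Emit:
{"api": "play_rows", "payload": {
  "increments": [
    {"tx":0.0,"ty":0.002,"tz":0.02,"ax":0,"ay":0,"az":0,"gripper":0},
    {"tx":0.0,"ty":0.002,"tz":0.043,"ax":0,"ay":0,"az":0,"gripper":0},
    {"tx":0.0,"ty":0.002,"tz":0.043,"ax":0,"ay":0,"az":0,"gripper":0},
    {"tx":0.0,"ty":0.002,"tz":0.043,"ax":0,"ay":0,"az":0,"gripper":0}
  ]
}}

```text
time: 9.62
eef_pos: [0.5172, 0.1344, 0.1525]
tool_rot: [-0.0, 0.718, 0.696, -0.001]
contact_force: [0.8, -0.0, 0.7]
opening: 0.0
grip_force: 0.0
```

Emit:
{"api": "play_rows", "payload": {
  "increments": [
    {"tx":0.012,"ty":0,"tz":0,"ax":0,"ay":0,"az":0,"gripper":0},
    {"tx":0.021,"ty":0,"tz":0,"ax":0,"ay":0,"az":0,"gripper":0},
    {"tx":0.027,"ty":0,"tz":0.003,"ax":0,"ay":0,"az":0,"gripper":0},
    {"tx":0.0325,"ty":0,"tz":0.006,"ax":0,"ay":0,"az":0,"gripper":0},
    {"tx":0.038,"ty":0,"tz":0.009,"ax":0,"ay":0,"az":0,"gripper":0},
    {"tx":0.043,"ty":0,"tz":0.013,"ax":0,"ay":0,"az":0,"gripper":0},
    {"tx":0.048,"ty":0,"tz":0.017,"ax":0,"ay":0,"az":0,"gripper":0},
    {"tx":0.0525,"ty":0,"tz":0.021,"ax":0,"ay":0,"az":0,"gripper":0},
    {"tx":0.057,"ty":0,"tz":0.026,"ax":0,"ay":0,"az":0,"gripper":0},
    {"tx":0.061,"ty":0,"tz":0.031,"ax":0,"ay":0,"az":0,"gripper":0}
  ]
}}

```text
time: 10.45
eef_pos: [0.5198, 0.1973, 0.1211]
tool_rot: [0.0, 0.718, 0.696, 0.001]
contact_force: [0.8, 0.6, 4.3]
opening: 0.002
grip_force: 1.8
```

```bash
python3 m4.py f
```

```text
t 10.45 pos [0.5198 0.1973 0.1211] F [0.8 0.6 4.3] ytool [ 1.    -0.031  0.001] xtool [0.031 1.    0.001]
red 137 [[0.5064, 0.1722, 0.0996], [0.5113, 0.191, 0.112], [0.5222, 0.2321, 0.1353]]
ang 0.6377806959401345
orange 40 [[0.5037, 0.0348, 0.1001], [0.5093, 0.039, 0.1053], [0.5175, 0.0468, 0.11]]
ang 2.814422476207099
```

View pics/f.png

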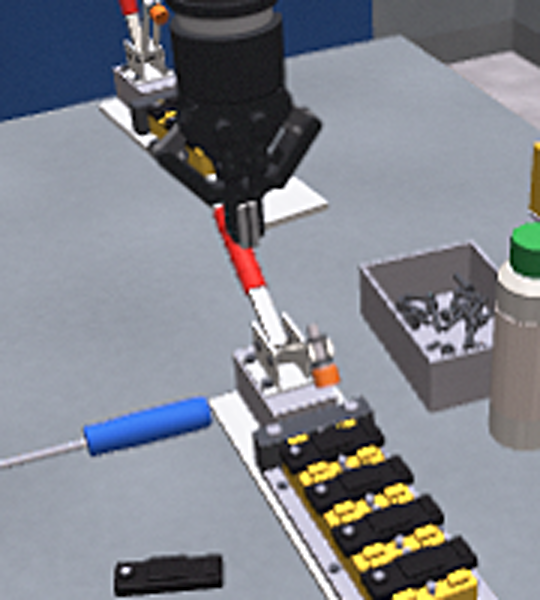

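The handle is swinging over under the finger tips (tips at (248,235) in the crop) and the arm is coming down. Continue to level.

Emit:
{"api": "play_rows", "payload": {
  "increments": [
    {"tx":0.003,"ty":-0.001,"tz":0.005,"ax":0,"ay":0,"az":0,"gripper":0},
    {"tx":0.006,"ty":-0.002,"tz":0.011,"ax":0,"ay":0,"az":0,"gripper":0},
    {"tx":0.0085,"ty":-0.003,"tz":0.017,"ax":0,"ay":0,"az":0,"gripper":0},
    {"tx":0.011,"ty":-0.003,"tz":0.023,"ax":0,"ay":0,"az":0,"gripper":0},
    {"tx":0.012,"ty":-0.003,"tz":0.027,"ax":0,"ay":0,"az":0,"gripper":0},
    {"tx":0.013,"ty":-0.003,"tz":0.031,"ax":0,"ay":0,"az":0,"gripper":0},
    {"tx":0.014,"ty":-0.003,"tz":0.035,"ax":0,"ay":0,"az":0,"gripper":0},
    {"tx":0.0145,"ty":-0.003,"tz":0.038,"ax":0,"ay":0,"az":0,"gripper":0}
  ]
}}

```text
time: 11.17
eef_pos: [0.5165, 0.2108, 0.0827]
tool_rot: [-0.0, 0.718, 0.696, -0.0]
contact_force: [2.2, 0.3, 2.9]
opening: -0.001
grip_force: 1.7
```

Emit:
{"api": "play_rows", "payload": {
  "increments": [
    {"tx":0,"ty":0,"tz":0.001,"ax":0,"ay":0,"az":0,"gripper":0},
    {"tx":0,"ty":0,"tz":0.002,"ax":0,"ay":0,"az":0,"gripper":0},
    {"tx":0,"ty":0,"tz":0.002,"ax":0,"ay":0,"az":0,"gripper":0}
  ]
}}

```text
time: 11.42
eef_pos: [0.5163, 0.2109, 0.0811]
tool_rot: [-0.0, 0.718, 0.696, -0.0]
contact_force: [0.5, 1.2, 1.1]
opening: -0.001
grip_force: 0.6
```

Emit:
{"api": "play_rows", "payload": {
  "increments": [
    {"tx":0,"ty":0,"tz":0.002,"ax":0,"ay":0,"az":0,"gripper":0},
    {"tx":0,"ty":0,"tz":0.004,"ax":0,"ay":0,"az":0,"gripper":0},
    {"tx":0,"ty":0,"tz":0.004,"ax":0,"ay":0,"az":0,"gripper":0}
  ]
}}

```text
time: 11.67
eef_pos: [0.5164, 0.2109, 0.0802]
tool_rot: [0.0, 0.718, 0.696, 0.0]
contact_force: [-4.5, -1.5, 22.3]
opening: 0.003
grip_force: 11.4
```

Emit:
{"api": "play_rows", "payload": {
  "increments": [
    {"tx":0,"ty":0,"tz":0.002,"ax":0,"ay":0,"az":0,"gripper":0},
    {"tx":0,"ty":0,"tz":0.004,"ax":0,"ay":0,"az":0,"gripper":0},
    {"tx":0,"ty":0,"tz":0.004,"ax":0,"ay":0,"az":0,"gripper":0},
    {"tx":0,"ty":0,"tz":0.004,"ax":0,"ay":0,"az":0,"gripper":0}
  ]
}}

```text
time: 12.0
eef_pos: [0.5166, 0.211, 0.0795]
tool_rot: [0.001, 0.718, 0.696, 0.001]
contact_force: [-9.4, -2.3, 45.6]
opening: 0.003
grip_force: 23.0
```

Emit:
{"api": "play_rows", "payload": {
  "increments": [
    {"tx":0,"ty":0,"tz":-0.004,"ax":0,"ay":0,"az":0,"gripper":0},
    {"tx":0,"ty":0,"tz":-0.01,"ax":0,"ay":0,"az":0,"gripper":0},
    {"tx":0,"ty":0,"tz":-0.03,"ax":0,"ay":0,"az":0,"gripper":0},
    {"tx":0,"ty":0,"tz":-0.07,"ax":0,"ay":0,"az":0,"gripper":0},
    {"tx":0,"ty":0,"tz":-0.11,"ax":0,"ay":0,"az":0,"gripper":0},
    {"tx":0,"ty":0,"tz":-0.15,"ax":0,"ay":0,"az":0,"gripper":0},
    {"tx":0,"ty":0,"tz":-0.15,"ax":0,"ay":0,"az":0,"gripper":0},
    {"tx":0,"ty":0,"tz":-0.15,"ax":0,"ay":0,"az":0,"gripper":0}
  ]
}}

```text
time: 12.67
eef_pos: [0.5176, 0.2112, 0.2255]
tool_rot: [0.001, 0.718, 0.696, 0.002]
contact_force: [-0.0, 0.4, -0.7]
opening: -0.001
grip_force: 0.0
```

```bash
python3 m4.py g; python3 m2.py g2
```

```text
t 12.6667 pos [0.5176 0.2112 0.2255] F [-0.   0.4 -0.7] ytool [ 1.    -0.031  0.004] xtool [0.031 1.    0.001]
red 126 [[0.5068, 0.1801, 0.0736], [0.5132, 0.2117, 0.0793], [0.5231, 0.2503, 0.0816]]
ang 0.09714256129977966
orange 48 [[0.5028, 0.0316, 0.0514], [0.5089, 0.0355, 0.0593], [0.5185, 0.0433, 0.0638]]
ang -3.0172732043975437
t 12.7167 pos [0.516  0.2106 0.2233] F [-1.4  0.1 -0.5] ytool [ 1.    -0.031 -0.   ] xtool [ 0.031  1.    -0.   ]
yellow y range [-0.1093  0.062 ]
```

View pics/g.png

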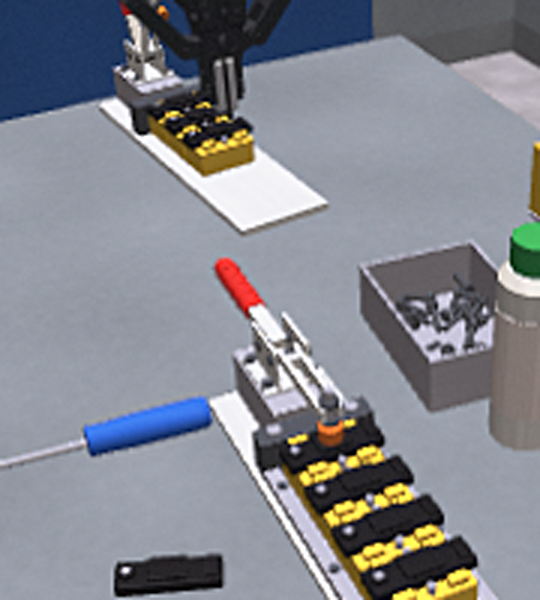

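The handle is level: top surface at 0.080–0.082 m, grip at (238,285) in the crop. The orange foot at (330,432) is on the first bracket, the row is closed up and the arm is clear, so I'm handing it in.

```bash
python3 -c "
from cell import order
print(order.finish_job())"
```

```text
the job is handed in; nothing more can be done
None
```

I handed the job in at about 12.7 s; no verdict came back. The four nests are closed up hard against the stop, the clamp is shut with its foot on the first bracket, and the arm is clear of everything.

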